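# Wedge a plaster jaw model flush in the drilling jig

## Task

Set the square-based plaster jaw model into the aluminium drilling jig, teeth up and centred along the fence, between the fence and the two stop blocks. Then take the wooden wedge from its stand and push it, upright and foot first, down into the gap in front of the thinner stop block, the only gap wide enough for it, until it presses the model flush and firmly against the fence. Finish while holding: keep hold of the wedge so that the model stays pressed for drilling; leave the other things on the table where they are.

Things in the scene. Friction and masses are not known exactly. Their poses are not given: they have to be found in the camera images.
- model: loose plaster jaw model, about 160 g: a rectangular base 52 (its x) by 44 (its y) by 32 mm high with a horseshoe of teeth on top up to 40 mm. Origin: centre of its underside, z up. Starts standing on the table. It can be gripped across its 52 mm length. Either way round is right in the jig.
- jig: fixed aluminium jig: a plate 90 (its x) by 100 mm (its y), 8 mm thick, lying on the table; the fence stands on its +y side and the two stop blocks on its -y side, the model's place is between, open at both x ends. Origin: on the table, under the middle of the model's place; z up.
- fence: the jig's fixed upright fence, 66 mm long (along jig x), 14 mm thick, rising 34 mm above the plate. Origin: centre of its foot, at the plate's top. Its flat face towards the stop blocks (jig -y) is 7 mm from the origin, 22 mm from the point seat.
- seat (a point): point on the plate's top where the centre of the model's underside is when the model is centred along the fence and flush against it with its 44 mm side across; axes as the jig (x along the fence, y towards the fence, z up).
- thin_stop: fixed aluminium stop block of the jig, 24 mm along jig x, only 14 mm thick, 32 mm high above the plate (as high as the model's base); axes as the jig. Origin: centre of the lower edge of its outer face (the face away from the fence). It stands 16 mm to one or the other side (jig x) of the jig's middle, on the plate; with the model flush the gap in front of it is 16 mm wide.
- thick_stop: the other fixed stop block, 24 mm along jig x, 23 mm thick, 32 mm high, in the other place; axes and origin as the thin one. With the model flush the gap in front of it is only 7 mm.
- bay (a point): point on the plate's top in the middle of the wide gap (between the thin stop block and a flush model), 8 mm from the block's face, axes as the jig.
- wedge: loose beech wedge, 40 g, 78 mm tall, 20 mm wide (its x). Symmetric taper in its y: 10 mm thick at the foot, 23 mm at 44 mm above the foot; above that a straight head 20 (x) by 23 (y) by 34 mm to hold. Origin: centre of the foot, z up to the head. Pushed down in the wide gap it wedges tight when its foot is about 12 mm above the plate (20 mm below the blocks' tops). Starts upright in its stand with the foot 6 mm above the table.
- foot (a point): centre of the wedge's foot, the wedge's origin.
- stand: fixed wooden stand for the wedge, 56 (its x) by 54 by 26 mm high, with a slot 24 by 18 mm, 20 mm deep, from the top in its middle. Origin: centre of its underside; the wedge is drawn out straight up.
- cast: bystander: round-based plaster cast, 60 mm across, 24 mm high; origin at the centre of its underside.
- cup: bystander: small clear plastic cup, 44 mm across, 35 mm high; origin at the centre of its underside.
- jar: bystander: white jar, 54 mm across, 65 mm high; origin at the centre of its underside.
- handpiece: bystander: metal dental handpiece lying on the table, 145 mm long, 22 mm thick; origin on the table under its middle.
- bowl: bystander: black rubber mixing bowl, 110 mm across, 60 mm high; origin at the centre of its underside.
There are look-alikes about, which are no part of the job. Of the things shaped like the wedge, the beech one is meant. Leave any red look-alike of the model alone.

How it is judged (in metres and radians):
On the way, in this order (a step that is already met when the one before it is completed fails the run):
1. the model stands in the jig between the fence and the stop blocks, teeth up (x of model in the frame of seat between -0.014 and 0.014 m and z of model in the frame of seat between -0.004 and 0.004 m and angle between model's own z axis and vertical below 0.06 rad and y of model in the frame of seat between -0.0085 and 0.002 m and angle between the x axis of model and the x axis of seat, either way round below 0.2 rad), for 0.2 s.
2. the wedge's foot is at least 8 mm down in the wide gap (x of foot in the frame of bay between -0.01 and 0.01 m and y of foot in the frame of bay between -0.005 and 0.005 m and z of foot in the frame of bay below 0.024 m), for 0.1 s.
At the end, for the whole second after the job is handed in: Model upright on the plate, within 14 mm of mid-fence, flush to 2.5 mm and 0.05 rad, pressed on the fence over 2 N; wedge foot in the wide gap (10 mm along, 5 across), 12 mm below the block tops, upright to 0.15 rad, bearing on model and thin block, at rest, held by fingers (2 N) (x of model in the frame of seat between -0.014 and 0.014 m and z of model in the frame of seat between -0.004 and 0.004 m and angle between model's own z axis and vertical below 0.06 rad and y of model in the frame of seat between -0.0025 and 0.002 m and angle between the x axis of model and the x axis of seat, either way round below 0.05 rad and linear speed of each of model, wedge below 0.02 m/s and contact force between model and fence above 2 N and x of foot in the frame of bay between -0.01 and 0.01 m and y of foot in the frame of bay between -0.005 and 0.005 m and z of foot in the frame of bay below 0.02 m and angle between wedge's own z axis and vertical below 0.15 rad and contact force between wedge and model above 2 N and contact force between wedge and thin_stop above 1 N and contact force between the fingers and wedge above 2 N); the arm keeps its last pose, push and grip.
It fails at once if a bystander is shifted by more than 30 mm (distance of any of cast, cup, jar, handpiece, bowl from where it was at the start of the episode above 0.03 m).
It also fails if it takes over 48 s, if anything falls off the work surface, if the arm or the gripper's body presses on something with over 40 N, if the wrist force passes 120 N, or if a joint passes its speed limit or range.

## Robot

A 6-joint arm with a two-finger parallel gripper is mounted at the origin on the work surface. World frame = base frame: x ahead of the robot, y to its left, z up, the work surface at z = 0. Lengths are in mm, angles in rad, forces in N, time in s.
With the tool pointing down it reaches from about 325 to 900 mm from the base axis. Payload 6.1 kg.
Tool frame: the origin (TCP) lies at the very end of the fingers, on their centre line; the grasp point (between the pads) lies 19 mm behind it (env.hold_point_z is the distance from the TCP to the grasp point, in mm); z points along the fingers, y is the line along which they close (so a half turn about z gives the same grasp; the last joint's range is limited). The gripper opens to 85 mm and grips with 20 to 120 N. Pads are 22 mm wide; open, the fingers measure 114 mm over their backs; the gripper's body (76 mm by 85 mm) begins 54 mm behind the grasp point. The pads swing forward as they close: fully open they stand 13 mm farther back than shut.
Start: joints at [1.177, 0.22, 1.526, -0, 1.395, -0.126], TCP at [165.38, 602.715, 231.3] pointing down, gripper open.
Joint ranges: [-2.98, 2.98], [-0.91, 2.08], [0.09, 2.57], [-1.24, 4.39], [0.2, 2.65], [-2.68, 2.68]. Speed limits (rad/s): [2.57, 2.57, 3.01, 3.14, 3.14, 3.14].

## Interface

Orientations are given as a unit quaternion [x, y, z, w].
In Python, from cell import env gives the robot as it stands. The module is installed in compiled form; this text tells all that it offers.
- The arm moves only by the tool jog_arm, never from a script. Its arguments are lists of equal length, an entry for each row: "offset": the shift along the tool's x, y, z in mm, a list of three; "delta_rot": the turn, a rotation vector about the tool's x, y, z in rad, a list of three; "fingers": the opening in per cent of the stroke, from 0 (shut) to 100 (fully open). In form: {"offset": [[tx, ty, tz], ...], "delta_rot": [[ax, ay, az], ...], "fingers": [fingers, ...]}. A call has 1 to 10 rows; each row shifts and turns the commanded pose from where the row before left it, along the tool's axes as they then stand; what a row does not reach is not made up. A row lasts 1/10 s, in which the tool goes at most 50 mm and 8.59 degrees, less where a joint would pass 70% of its speed; a pose out of reach is approached as far as the arm can. A call with a gripper value outside its range is refused whole. The fingers move at their own pace and stop on an object; "grip_force" is the grip in N (left out, the last holds). Time passes only in rows, so rows that do not move let the fingers close. It gives the time, the measured TCP pose, the force, the opening and the grip force at its end, in the units of the state.
- env.get_state(): the state, without advancing time (a new reading comes with each control period).
- env.snapshot(name): name is "side" or "top"; returns (picture, depth): 420x560x3 uint8, red, green, blue; 420x560 float32, mm along the optical axis (not along the pixel's ray), 0 where there is no reading.
- env.calibration(name): a dict with "fovy" (degrees; the focal length in pixels is half the picture's height over the tangent of half this angle, whatever the lens; pixels are square), "cx", "cy" (the principal point, pixels), "distortion" ([k1, k2, p1, p2, k3] as OpenCV has them; the pictures are not rectified), "R" (3x3) and "t" (3): a world point X has camera coordinates R X + t. Camera axes: x right, y down, z forward; pixel columns grow to the right and rows downward; lengths in mm; the calibration is good to about 2 mm. A picture is of the moment at which its call begins. calibration takes no time and is no camera call.
- env.hand_in(): hands the job in; it is judged then, once.
The state is a dict: "time": time; "joints": joint angles; "joint_vel": joint speeds; "joint_efforts": joint torques, N m; "ee_pos": TCP position; "tcp_rot": TCP orientation; "ft_force": force on the tool from outside, world axes, zero at the start; "moment": the same for the moment, N m; "width": finger opening in mm; "grasp_force": force on a finger pad.
Only numpy, scipy, OpenCV 4.12 (cv2) and the standard library are available. Lean on these libraries where they do the work, as an engineer would, in place of code of your own. Each camera call takes 0.05 s, during which the arm holds its last target. There are 200 camera calls.

## Working session

There is one attempt and no reset: what is moved stays moved. The work goes in short steps, Python scripts to look and compute and a tool call to move; the robot and the scene stay as the last step left them, time stands still between calls to the robot, and variables do not carry over. Pictures are saved under pics/ and viewed, at most 10 in all, crops included, and the job is handed in when it is done.

Besides the shell and the picture viewer there is one more tool, called after "Request:" as a command line: name --argument value ..., lists and objects as JSON in quotes. jog_arm: Moves the arm, as the interface text tells. Its arguments: {"type":"object","properties":{"offset":{"type":"array"},"delta_rot":{"type":"array"},"fingers":{"type":"array"},"grip_force":{"type":"number"}},"required":["offset","delta_rot","fingers"]}

```bash
mkdir -p pics; cat > h.py <<'E'
import numpy as np, cv2
from cell import env
def cal(n):
    c=env.calibration(n); f=210/np.tan(np.radians(c["fovy"])/2)
    K=np.array([[f,0,c["cx"]],[0,f,c["cy"]],[0,0,1]]); return K,np.array(c["distortion"],float),np.array(c["R"]),np.array(c["t"])
def cloud(n,d):
    K,D,R,t=cal(n); v,u=np.mgrid[0:420,0:560]
    p=cv2.undistortPoints(np.stack([u,v],-1).reshape(-1,1,2).astype(float),K,D).reshape(-1,2)
    X=np.c_[p,np.ones(len(p))]*d.reshape(-1,1)
    W=((X-t)@R).reshape(420,560,3); W[d==0]=np.nan; return W
def onplane(n,uv,z):
    K,D,R,t=cal(n); p=cv2.undistortPoints(np.array(uv,float).reshape(-1,1,2),K,D).reshape(-1,2)
    r=np.c_[p,np.ones(len(p))]@R; o=-R.T@t
    return o+r*((z-o[2])/r[:,2])[:,None]
def proj(n,X):
    K,D,R,t=cal(n); return cv2.projectPoints(np.array(X,float).reshape(-1,1,3),cv2.Rodrigues(R)[0],t,K,D)[0].reshape(-1,2)
E
python3 - <<'E'
from h import *
for n in("side","top"):
    p,d=env.snapshot(n); np.savez(f"{n}0.npz",p=p,d=d); cv2.imwrite(f"pics/{n}0.png",cv2.resize(p[:,:,::-1],(800,600),interpolation=cv2.INTER_CUBIC))
    K,D,R,t=cal(n); print(n,K[0,0],D,-R.T@t,R[2])
print(env.get_state())
E
```

```text
side 446.0375859552242 [-0.09439207  0.          0.          0.          0.        ] [ -40.97002828 -732.17018485  687.07750302] [ 0.5342076   0.61562842 -0.57933054]
top 429.5503027415309 [-0.05875844  0.          0.          0.          0.        ] [ 294.57497395  -31.66851501 1188.06496174] [ 0.22788995  0.01856201 -0.97350995]
{'time': 0.1, 'joints': array([ 1.17692166e+00,  2.21157334e-01,  1.52753940e+00,  2.51704670e-05,
        1.39472716e+00, -1.26089091e-01]), 'joint_vel': array([-0.00147291, -0.00385948,  0.00044861,  0.00041245,  0.00090134,
        0.00041139]), 'joint_efforts': array([ 1.24271766e-03, -4.98248756e+01, -3.90546405e+01, -1.97817853e-04,
        5.80113439e-03,  3.33184164e-05]), 'ee_pos': array([165.14042493, 602.19447408, 230.2798216 ]), 'tcp_rot': array([ 1.33495233e-01,  9.91049032e-01, -8.81662835e-04, -2.47343644e-04]), 'ft_force': array([ 0.8390074 ,  0.67729708, -0.38771769]), 'moment': array([-0.01770063,  0.0184159 , -0.03824241]), 'grasp_force': 0.0, 'width': 85.4340166656008}
```

View pics/top0.png

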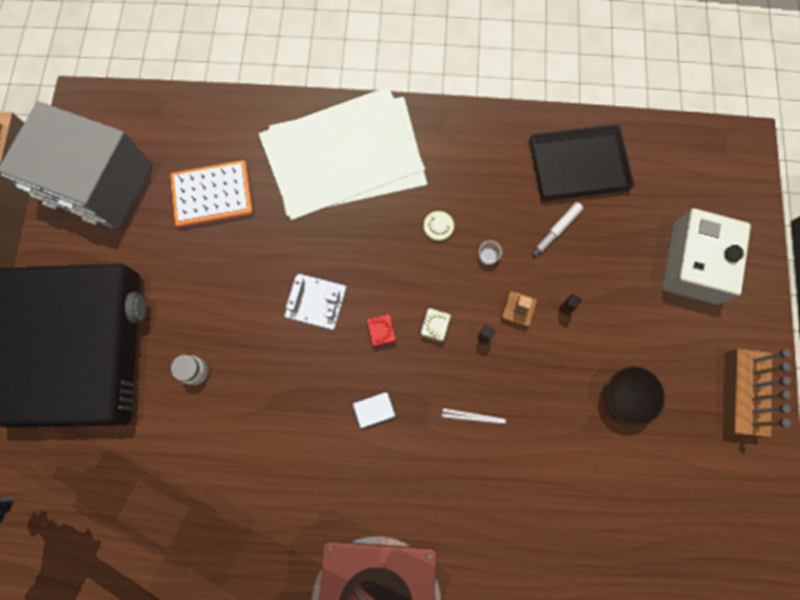

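View pics/side0.png

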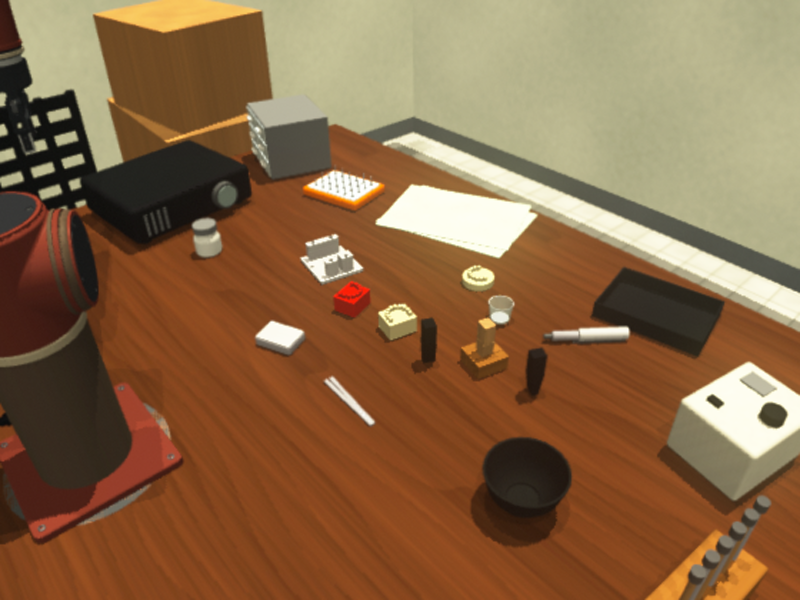

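Top view (800x600 px): the white plaster model is at (436,325) and a red look-alike at (381,331). The jig is at (316,301), with the fence on its left and the stops on its right. The beech wedge in its stand is at (519,308), and black wedge look-alikes are at (487,335) and (570,303). The cream, square-based model and the beech wedge in the stand fit the description. One enlarged crop will confirm this.

```bash
python3 - <<'E'
from h import *
t=np.load("top0.npz");s=np.load("side0.npz")
a=cv2.resize(t["p"][180:255,195:415],(800,273),interpolation=cv2.INTER_CUBIC)
b=cv2.resize(s["p"][155:285,205:395],(439,300),interpolation=cv2.INTER_CUBIC)
o=np.zeros((580,800,3),np.uint8);o[:273]=a;o[276:576,:439]=b
c=cv2.resize(s["p"][160:200,205:260],(358,260),interpolation=cv2.INTER_CUBIC);o[276:536,442:800]=c
cv2.imwrite("pics/crop0.png",o[:,:,::-1])
for n,q in(("top",t),("side",s)):
    W=cloud(n,q["d"]); 
    print(n,"table z",np.nanmedian(W[...,2][(abs(W[...,0]-500)<150)&(abs(W[...,1])<200)]))
W=cloud("top",t["d"]); 
for nm,(u,v),r in(("model",(305,227),16),("jig",(221,211),28),("stand",(363,216),16)):
    P=W[v-r:v+r,u-r:u+r].reshape(-1,3); 
    for lo,hi in((4,12),(20,28),(28,36),(36,46),(70,90)):
        Q=P[(P[:,2]>lo)&(P[:,2]<hi)]
        if len(Q)>4:print(nm,lo,hi,len(Q),Q.mean(0).round(1),cv2.minAreaRect(Q[:,:2].astype(np.float32)))
E
```

```text
top table z 0.4147160046099208
side table z 0.26177617345990806
model 4 12 44 [511.5 -73.5   5.6] ((519.7890014648438, -75.86477661132812), (88.3799057006836, 86.63838958740234), 3.635014772415161)
model 20 28 12 [501.2 -75.3  24.8] ((504.8789367675781, -83.1203384399414), (24.371118545532227, 64.76875305175781), 39.736534118652344)
model 28 36 239 [513.8 -74.3  32. ] ((514.7444458007812, -73.97584533691406), (43.8582763671875, 51.92491149902344), 77.18238830566406)
model 36 46 60 [516.5 -71.2  39.3] ((511.1866455078125, -72.17245483398438), (33.71487045288086, 48.530235290527344), 82.6592025756836)
jig 4 12 794 [548.  162.1   7.7] ((552.783935546875, 164.05455017089844), (158.35557556152344, 156.33311462402344), 4.769954204559326)
jig 20 28 32 [546.  164.5  24. ] ((541.1319580078125, 160.3777313232422), (80.62367248535156, 64.59178161621094), 68.30852508544922)
jig 28 36 38 [547.5 160.8  32.7] ((544.153564453125, 159.4696044921875), (78.09266662597656, 61.56291961669922), 75.2292709350586)
jig 36 46 238 [551.4 165.   41.2] ((549.3778076171875, 163.2211151123047), (86.21281433105469, 65.67261505126953), 78.59436798095703)
stand 4 12 34 [ 548.8 -229.2    6.4] ((558.690673828125, -236.50233459472656), (81.23135375976562, 84.63365173339844), 0.9312190413475037)
stand 20 28 245 [ 554.5 -232.7   25. ] ((557.752197265625, -235.33486938476562), (54.57021713256836, 57.07049560546875), 75.32170104980469)
stand 28 36 37 [ 552.6 -227.9   29.5] ((557.2470703125, -233.388671875), (50.59165573120117, 54.354312896728516), 74.60444641113281)
stand 36 46 6 [ 549.1 -231.6   39.7] ((549.16162109375, -231.43087768554688), (15.252198219299316, 1.1960541009902954), 77.00047302246094)
stand 70 90 75 [ 556.5 -234.8   82.8] ((557.7872314453125, -235.38772583007812), (22.9676513671875, 20.3232479095459), 73.96409606933594)
```

View pics/crop0.png

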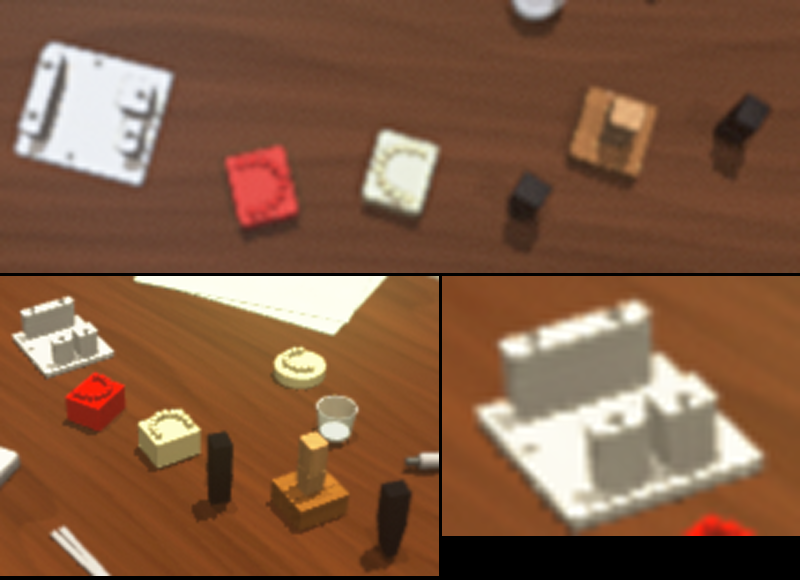

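The crop confirms it: the cream square-based model is at crop (400,172), the beech wedge in its stand at (625,115), and the jig fence is on the left. The thick stop seems to be the upper (far-x) one. Next I'll fit poses by ray-casting the known shapes to the depth images.

```bash
cat > fit.py <<'E'
from h import *
from scipy.optimize import minimize
def B(x0,x1,y0,y1,z0,z1): return np.array([[x0,y0,z0],[x1,y1,z1]],float)
def jig(s,off=-8): # s=+1: thin stop at +x
    return [B(-45,45,-50+off,50+off,0,8),B(-33,33,22,36,8,42),B(16*s-12,16*s+12,-52,-38,8,40),B(-16*s-12,-16*s+12,-52,-29,8,40)]
model=[B(-26,26,-22,22,0,32)]
stand=[B(-28,28,-27,27,0,26),B(-10,10,-11.5,11.5,50,84),B(-10,10,-9,9,25,50)]
wedge=[B(-10,10,-11.5,11.5,44,78),B(-10,10,-10,10,34,44),B(-10,10,-8.5,8.5,24,34),B(-10,10,-7,7,12,24),B(-10,10,-5.5,5.5,0,12)]
def rays(n,box):
    K,D,R,t=cal(n); u0,u1,v0,v1=box; v,u=np.mgrid[v0:v1,u0:u1]
    p=cv2.undistortPoints(np.stack([u,v],-1).reshape(-1,1,2).astype(float),K,D).reshape(-1,2)
    return -R.T@t,np.c_[p,np.ones(len(p))]@R
def cast(o,r,boxes,pose,z=0):
    x,y,a=pose; c,s=np.cos(a),np.sin(a); M=np.array([[c,-s,0],[s,c,0],[0,0,1]])
    oo=(o-[x,y,z])@M; rr=r@M; best=-o[2]/r[:,2]
    for b in boxes:
        t=(b[:,None,:]-oo)/rr[None]; n=t.min(0).max(1); f=t.max(0).min(1)
        best=np.where((n<f)&(n<best),n,best)
    return best
def loss(pose,data,boxes,z=0,T=12):
    return sum(np.minimum(abs(cast(o,r,boxes,pose,z)-d),T)[d>0].mean() for o,r,d in data)
def data(name,im,X,rad):
    u,v=proj(name,X)[0].round().astype(int); bx=(u-rad,u+rad,v-rad,v+rad)
    o,r=rays(name,bx); return o,r,im[bx[2]:bx[3],bx[0]:bx[1]].ravel()
def fit(boxes,p0,ds,z=0,step=(6,6,.12)):
    best=None
    for k in range(3):
        st=np.array([p0]+[np.array(p0)+np.eye(3)[i]*step[i]*(1,-1,.4)[k] for i in range(3)])
        q=minimize(loss,p0,(ds,boxes,z),method="Nelder-Mead",options=dict(initial_simplex=st,xatol=.02,fatol=1e-4))
        if best is None or q.fun<best.fun: best=q; 
        p0=best.x
    return best.x.round(3),round(best.fun,3)
E
python3 - <<'E'
from fit import *
d={n:np.load(n+"0.npz")["d"] for n in("top","side")}
for cams in(["top"],["side"],["top","side"]):
    print(cams)
    for off in(-8,0):
      for s in(1,-1):
        # fence at +y world => yaw small
        ds=[data(n,d[n],(548,162,15),34) for n in cams]
        print("jig",off,s,fit(jig(s,off),(548,162,-.22),ds))
    ds=[data(n,d[n],(514.7,-74,15),20 if n=="top" else 24) for n in cams]; print("model",fit(model,(514.7,-74,-.23),ds))
    ds=[data(n,d[n],(557.5,-235,30),20 if n=="top" else 28) for n in cams]
    for a in(-.27,1.3): print("stand",fit(stand,(557.5,-235,a),ds))
E
```

```text
['top']
jig -8 1 (array([ 5.51320e+02,  1.70555e+02, -1.98000e-01]), np.float64(2.17))
jig -8 -1 (array([ 5.51469e+02,  1.70598e+02, -2.02000e-01]), np.float64(2.05))
jig 0 1 (array([ 5.51124e+02,  1.70259e+02, -1.94000e-01]), np.float64(2.301))
jig 0 -1 (array([ 5.51462e+02,  1.70592e+02, -2.02000e-01]), np.float64(2.186))
model (array([ 5.15402e+02, -7.41910e+01, -2.32000e-01]), np.float64(2.052))
stand (array([ 5.58327e+02, -2.35490e+02, -2.65000e-01]), np.float64(2.007))
stand (array([ 557.53 , -236.199,    1.307]), np.float64(2.339))
['side']
jig -8 1 (array([ 5.50179e+02,  1.69935e+02, -1.86000e-01]), np.float64(3.019))
jig -8 -1 (array([ 5.50252e+02,  1.69804e+02, -1.84000e-01]), np.float64(2.921))
jig 0 1 (array([ 5.50174e+02,  1.69932e+02, -1.86000e-01]), np.float64(3.159))
jig 0 -1 (array([ 5.50228e+02,  1.69569e+02, -1.87000e-01]), np.float64(3.055))
model (array([ 5.14377e+02, -7.68500e+01, -2.27000e-01]), np.float64(2.958))
stand (array([ 5.57002e+02, -2.38374e+02, -2.62000e-01]), np.float64(2.121))
stand (array([ 557.411, -237.871,    1.325]), np.float64(2.308))
['top', 'side']
jig -8 1 (array([ 5.50798e+02,  1.70221e+02, -1.90000e-01]), np.float64(5.23))
jig -8 -1 (array([ 5.50910e+02,  1.70361e+02, -1.91000e-01]), np.float64(5.022))
jig 0 1 (array([ 5.50805e+02,  1.69929e+02, -1.90000e-01]), np.float64(5.492))
jig 0 -1 (array([ 5.50969e+02,  1.70059e+02, -1.91000e-01]), np.float64(5.289))
model (array([ 5.14823e+02, -7.60750e+01, -2.43000e-01]), np.float64(5.237))
stand (array([ 5.57864e+02, -2.36785e+02, -2.54000e-01]), np.float64(4.531))
stand (array([ 557.58 , -236.562,    1.31 ]), np.float64(4.787))
```

Jig fits at (551,170.3), yaw −0.195, with the thin stop at its −x side. The model is at (515,−75.3), yaw −0.235, and the stand at (557.8,−236.5), yaw −0.26; all sizes and heights agree. First I'll turn the tool so it closes along the model's x.

Request:
jog_arm --offset '[[0,0,0],[0,0,0],[0,0,0],[0,0,0],[0,0,0],[0,0,0],[0,0,0],[0,0,0],[0,0,0],[0,0,0]]' --delta_rot '[[0,0,0.148],[0,0,0.148],[0,0,0.148],[0,0,0.148],[0,0,0.148],[0,0,0.148],[0,0,0.148],[0,0,0.148],[0,0,0.148],[0,0,0.148]]' --fingers '[100,100,100,100,100,100,100,100,100,100]'

```text
time: 1.1
ee_pos: [165.2, 602.4, 230.6]
tcp_rot: [0.769, 0.639, -0.001, 0.0]
ft_force: [1.0, 0.6, 1.0]
width: 85.4
grasp_force: 0.0
```

```bash
cat > go.py <<'E'
import sys; from h import *
from scipy.spatial.transform import Rotation as Ro
# usage: go.py x y z psi  -> tool-frame offset after the turn has been done, and the remaining turn
x,y,z,psi=map(float,sys.argv[1:5]); s=env.get_state(); R=Ro.from_quat(s["tcp_rot"]).as_matrix()
a=np.arctan2(R[1,1],R[0,1]); d=(psi-a+np.pi/2)%np.pi-np.pi/2
e=np.array([x,y,z])-s["ee_pos"]
print("t",s["time"],"pos",s["ee_pos"].round(1),"psi",a.round(4),"tilt",R[:2,2].round(4),"F",s["ft_force"].round(1),"w",round(s["width"],1))
print("offset now",(R.T@e).round(1)," turn z",round(-d,4)," offset if turned first",((R@Ro.from_rotvec([0,0,-d]).as_matrix()).T@e).round(1))
E
python3 go.py 515 -75.3 150 -0.235
```

```text
t 1.1 pos [165.2 602.4 230.6] psi -0.1831 tilt [-0.0004 -0.0011] F [1.  0.6 1. ] w 85.4
offset now [-602.6  467.3   81.2]  turn z 0.0519  offset if turned first [-577.5  497.9   81.2]
```

Request:
jog_arm --offset '[[0,0,0],[-32,27.6,0],[-32,27.6,0],[-32,27.6,0],[-32,27.6,0],[-32,27.6,0],[-32,27.6,0],[-32,27.6,0],[-32,27.6,0],[-32,27.6,0]]' --delta_rot '[[0,0,0.052],[0,0,0],[0,0,0],[0,0,0],[0,0,0],[0,0,0],[0,0,0],[0,0,0],[0,0,0],[0,0,0]]' --fingers '[100,100,100,100,100,100,100,100,100,100]'

```text
time: 2.1
ee_pos: [342.1, 264.2, 231.1]
tcp_rot: [0.783, 0.622, -0.0, 0.0]
ft_force: [0.2, 0.2, -0.1]
width: 85.7
grasp_force: 0.0
```

Request:
jog_arm --offset '[[-32,27.6,0],[-32,27.6,0],[-32,27.6,0],[-32,27.6,10],[-32,27.6,15],[-32,27.6,15],[-32,27.6,15],[-32,27.6,15],[-32,27.6,10],[0,0,0]]' --delta_rot '[[0,0,0],[0,0,0],[0,0,0],[0,0,0],[0,0,0],[0,0,0],[0,0,0],[0,0,0],[0,0,0],[0,0,0]]' --fingers '[100,100,100,100,100,100,100,100,100,100]'

```text
time: 3.1
ee_pos: [518.8, -75.0, 149.1]
tcp_rot: [0.785, 0.62, -0.001, -0.001]
ft_force: [-1.6, 0.5, 0.5]
width: 85.4
grasp_force: 0.0
```

```bash
python3 go.py 515 -75.3 3 -0.235
```

```text
t 3.1 pos [518.8 -75.  149.1] psi -0.2332 tilt [-0.0025 -0.0006] F [-1.6  0.5  0.5] w 85.4
offset now [ -1.   -3.2 146.1]  turn z 0.0018  offset if turned first [ -1.   -3.2 146.1]
```

Request:
jog_arm --offset '[[0,-3,0],[0,0,30],[0,0,30],[0,0,30],[0,0,10],[0,0,0],[0,0,0]]' --delta_rot '[[0,0,0],[0,0,0],[0,0,0],[0,0,0],[0,0,0],[0,0,0],[0,0,0]]' --fingers '[100,100,100,100,100,100,100]'

```text
time: 3.8
ee_pos: [516.3, -70.0, 52.7]
tcp_rot: [0.783, 0.622, 0.001, 0.001]
ft_force: [0.7, 0.3, 0.4]
width: 85.0
grasp_force: 0.0
```

```bash
python3 go.py 515 -75.3 3 -0.235; python3 - <<'E'
from h import *
p,d=env.snapshot("side"); cv2.imwrite("pics/s1.png",cv2.resize(p[170:290,205:365,::-1],(800,600),interpolation=cv2.INTER_CUBIC))
E
```

```text
t 3.8 pos [516.3 -70.   52.7] psi -0.2281 tilt [ 0.0016 -0.0004] F [0.7 0.3 0.4] w 85.0
offset now [-5.5 -0.2 49.7]  turn z 0.0069  offset if turned first [-5.5 -0.1 49.7]
```

View pics/s1.png

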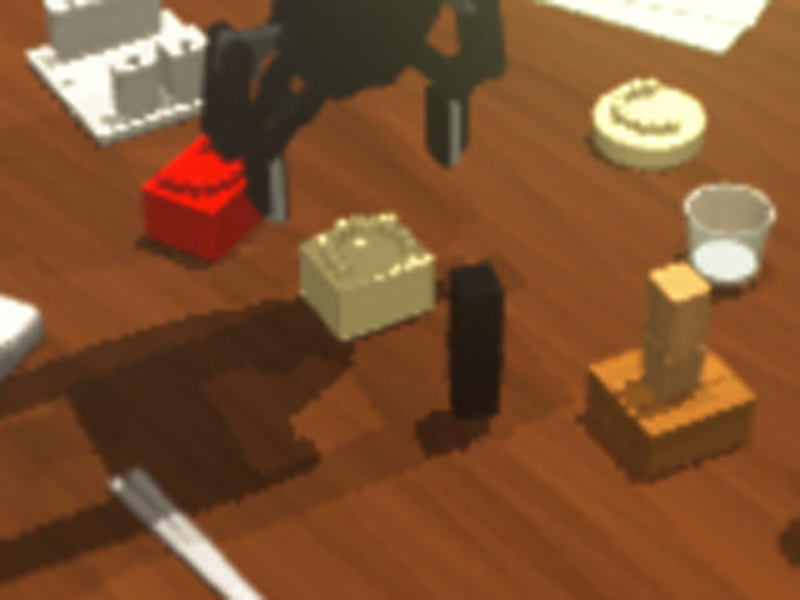

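The picture shows the open gripper above and slightly beyond the model (fingertips at about (278,205) and (450,155), model top at about (368,240)). I'll settle and re-read the pose.

Request:
jog_arm --offset '[[0,0,0],[0,0,0],[0,0,0]]' --delta_rot '[[0,0,0],[0,0,0],[0,0,0]]' --fingers '[100,100,100]'

```text
time: 4.15
ee_pos: [516.1, -70.5, 52.1]
tcp_rot: [0.783, 0.622, 0.0, 0.001]
ft_force: [0.5, -0.2, 0.5]
width: 85.2
grasp_force: 0.0
```

```bash
python3 go.py 515 -75.3 3 -0.235;  python3 - <<'E'
from h import *
for i in range(2):
    p,d=env.snapshot("top"); print(env.get_state()["ee_pos"])
W=cloud("top",d)
q=(abs(W[...,0]-515)<90)&(abs(W[...,1]+72)<60)
P=W[q]; 
for lo,hi in((50,75),(75,110),(110,180),(180,260)):
    Q=P[(P[:,2]>lo)&(P[:,2]<hi)]
    if len(Q):print(lo,len(Q),Q.min(0),Q.max(0))
print(proj("side",[[515,-70,66]]))
E
```

```text
t 4.15 pos [516.1 -70.5  52.1] psi -0.229 tilt [ 0.0013 -0.0004] F [ 0.5 -0.2  0.5] w 85.2
offset now [-4.9 -0.  49.1]  turn z 0.006  offset if turned first [-4.9  0.  49.1]
[515.897969   -70.48493577  51.87939755]
[515.73913857 -70.4656994   51.64913847]
110 116 [460.6262284  -77.57636498 111.86919592] [492.35903445 -43.26040486 178.86030093]
180 163 [ 476.94241019 -100.65073406  180.26426264] [512.80944685 -29.68141847 259.89675064]
[[275.68382824 206.86763493]]
```

Request:
jog_arm --offset '[[-4.9,0,0],[0,0,0],[0,0,15],[0,0,10],[0,0,0],[0,0,0],[0,0,0]]' --delta_rot '[[0,0,0.006],[0,0,0],[0,0,0],[0,0,0],[0,0,0],[0,0,0],[0,0,0]]' --fingers '[100,100,100,100,100,100,100]'

```text
time: 4.95
ee_pos: [514.5, -75.1, 26.3]
tcp_rot: [0.785, 0.619, 0.0, -0.0]
ft_force: [-0.0, 0.8, 0.3]
width: 85.3
grasp_force: 0.0
```

```bash
python3 go.py 515 -75.3 3 -0.235
```

```text
t 4.95 pos [514.5 -75.1  26.3] psi -0.2349 tilt [-0.  0.] F [-0.   0.8  0.3] w 85.3
offset now [-0.1  0.5 23.3]  turn z 0.0001  offset if turned first [-0.1  0.5 23.3]
```

Request:
jog_arm --offset '[[0,0.5,13],[0,0,10],[0,0,0],[0,0,0],[0,0,0],[0,0,0],[0,0,0],[0,0,0],[0,0,0],[0,0,0]]' --delta_rot '[[0,0,0],[0,0,0],[0,0,0],[0,0,0],[0,0,0],[0,0,0],[0,0,0],[0,0,0],[0,0,0],[0,0,0]]' --fingers '[100,100,100,0,0,0,0,0,0,0]' --grip_force 50

```text
time: 5.95
ee_pos: [515.4, -75.4, 3.8]
tcp_rot: [0.785, 0.619, 0.0, 0.0]
ft_force: [0.8, 0.8, 4.4]
width: 50.9
grasp_force: 53.7
```

```bash
python3 go.py 551 170.3 100 -0.195
```

```text
t 5.95 pos [515.4 -75.4   3.8] psi -0.2351 tilt [ 0.001  -0.0003] F [0.8 0.8 4.4] w 50.9
offset now [247.2 -22.5 -96.2]  turn z -0.0401  offset if turned first [247.9 -12.6 -96.2]
```

Request:
jog_arm --offset '[[0,0,-20],[0,0,-38],[0,0,-38],[30,-1.6,0],[40,-2,0],[40,-2,0],[40,-2,0],[40,-2,0],[38,-2,0],[20,-1,0]]' --delta_rot '[[0,0,-0.04],[0,0,0],[0,0,0],[0,0,0],[0,0,0],[0,0,0],[0,0,0],[0,0,0],[0,0,0],[0,0,0]]' --fingers '[0,0,0,0,0,0,0,0,0,0]'

```text
time: 6.95
ee_pos: [549.9, 173.3, 98.5]
tcp_rot: [0.772, 0.636, -0.0, -0.001]
ft_force: [-0.3, -0.3, -1.8]
width: 51.3
grasp_force: 53.3
```

Request:
jog_arm --offset '[[0,0,15],[0,0,15],[0,0,0],[0,0,0],[0,0,0]]' --delta_rot '[[0,0,0],[0,0,0],[0,0,0],[0,0,0],[0,0,0]]' --fingers '[0,0,0,0,0]'

```text
time: 7.45
ee_pos: [550.8, 169.5, 69.4]
tcp_rot: [0.773, 0.634, -0.0, 0.0]
ft_force: [0.1, 0.2, -1.1]
width: 51.2
grasp_force: 53.2
```

```bash
python3 go.py 551 170.3 11 -0.195; python3 - <<'E'
from fit import *
s=env.get_state(); zb=s["ee_pos"][2]-3.8; x,y=s["ee_pos"][:2]
for n in("side","top"):
    p,d=env.snapshot(n); np.savez(n+"1.npz",p=p,d=d)
    ds=[data(n,d,(x,y,zb+16),9 if n=="top" else 20)]
    print(n,zb,fit(model,(x,y,-.195),ds,zb),fit(model,(x,y+1,-.195),ds,zb-1))
    if n=="side": cv2.imwrite("pics/s2.png",cv2.resize(p[130:250,165:325,::-1],(800,600),interpolation=cv2.INTER_CUBIC))
E
```

```text
t 7.45 pos [550.8 169.5  69.4] psi -0.1964 tilt [-0.0001 -0.0001] F [ 0.1  0.2 -1.1] w 51.2
offset now [ 0.8  0.1 58.4]  turn z -0.0014  offset if turned first [ 0.8  0.1 58.4]
side 65.5612708042434 (array([ 5.50674e+02,  1.68195e+02, -1.78000e-01]), np.float64(6.957)) (array([ 5.50417e+02,  1.68112e+02, -1.88000e-01]), np.float64(7.065))
top 65.5612708042434 (array([ 5.53004e+02,  1.70639e+02, -2.18000e-01]), np.float64(11.062)) (array([ 5.55729e+02,  1.70170e+02, -2.28000e-01]), np.float64(11.091))
```

View pics/s2.png

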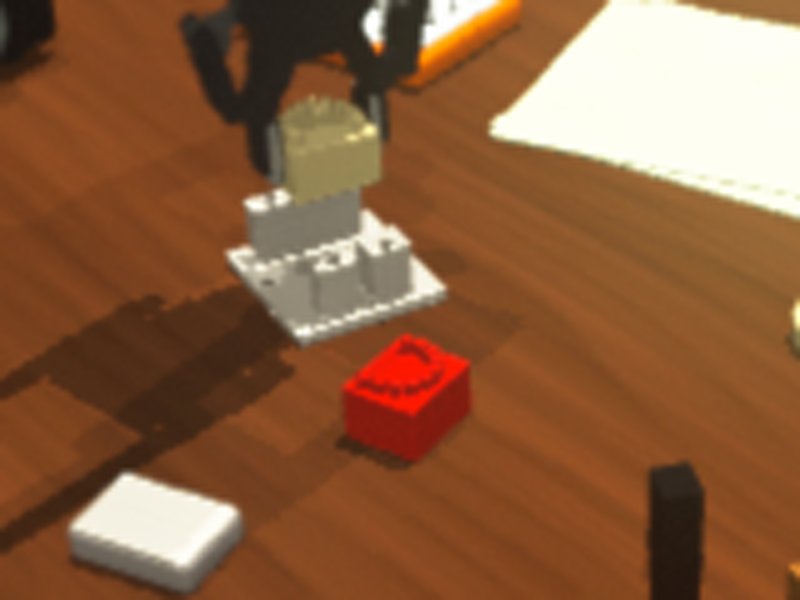

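The model hangs level between the pads over the jig (model at (330,150), fence at (300,215), stops at (365,270)). I'll refine its position relative to the jig in the side camera.

```bash
python3 - <<'E'
from fit import *
d=np.load("side1.npz")["d"]; d0=np.load("side0.npz")["d"]
zb=65.6; best=[]
u,v=proj("side",(551,169.5,zb+16))[0].astype(int); bx=(u-24,u+24,v-24,v+24); o,r=rays("side",bx)
sl=(slice(bx[2],bx[3]),slice(bx[0],bx[1])); D=d[sl].ravel(); bg=d0[sl].ravel()
mesh=lambda z:[B(-26,26,-22,22,0,32),B(-20,20,-18,18,32,38)]
from scipy.optimize import minimize
def L(q):
    # foreground = cast model, else background depth; ignore dark gripper through truncation
    t=cast(o,r,mesh(0),q[:3],q[3]); tab=cast(o,r,[],q[:3],0); pr=np.where(t<tab-.5,t,bg); return np.minimum(abs(pr-D),12)[D>0].mean()
for x0 in((551,169.5,-.19,zb),(549,167,-.2,zb-2),(552,172,-.18,zb+1)):
    q=minimize(L,x0,method="Nelder-Mead",options=dict(initial_simplex=np.array([x0]+[np.array(x0)+e for e in np.diag([4,4,.1,3])]),xatol=.02,fatol=1e-4,maxiter=800)); 
    c,s=np.cos(-.188),np.sin(-.188); e=q.x[:2]-[550.2,169.85]; print(q.x.round(2),round(q.fun,3),"in jig",round(c*e[0]+s*e[1],2),round(-s*e[0]+c*e[1],2))
E
```

```text
[ 5.5063e+02  1.6856e+02 -1.9000e-01  6.5860e+01] 5.802 in jig 0.67 -1.19
[ 5.5092e+02  1.6836e+02 -1.8000e-01  6.6000e+01] 5.793 in jig 0.99 -1.33
[ 5.5062e+02  1.6849e+02 -1.7000e-01  6.5880e+01] 5.791 in jig 0.66 -1.25
```

Request:
jog_arm --offset '[[-2.2,-0.5,0],[0,0,10],[0,0,10],[0,0,8],[0,0,8],[0,0,0]]' --delta_rot '[[0,0,-0.003],[0,0,0],[0,0,0],[0,0,0],[0,0,0],[0,0,0]]' --fingers '[0,0,0,0,0,0]'

```text
time: 8.15
ee_pos: [548.2, 168.3, 31.3]
tcp_rot: [0.772, 0.636, -0.001, -0.001]
ft_force: [0.3, 0.1, -0.9]
width: 51.2
grasp_force: 53.2
```

```bash
python3 go.py 551 168.1 11.8 -0.195
```

```text
t 8.15 pos [548.2 168.3  31.3] psi -0.1919 tilt [-0.0033 -0.0005] F [ 0.3  0.1 -0.9] w 51.2
offset now [ 0.4  2.8 19.5]  turn z 0.0031  offset if turned first [ 0.4  2.8 19.5]
```

Request:
jog_arm --offset '[[0,1,6],[0,1,6],[0,0,4],[0,0,2],[0,0,0],[0,0,0]]' --delta_rot '[[0,0,0],[0,0,0],[0,0,0],[0,0,0],[0,0,0],[0,0,0]]' --fingers '[0,0,0,0,0,0]'

```text
time: 8.75
ee_pos: [551.7, 168.1, 15.4]
tcp_rot: [0.772, 0.636, 0.0, 0.0]
ft_force: [-0.0, 0.1, -1.2]
width: 51.3
grasp_force: 53.2
```

```bash
python3 go.py 551 168.1 11.8 -0.195
```

```text
t 8.75 pos [551.7 168.1  15.4] psi -0.192 tilt [0.0001 0.    ] F [-0.   0.1 -1.2] w 51.3
offset now [-0.1 -0.7  3.6]  turn z 0.003  offset if turned first [-0.1 -0.7  3.6]
```

Request:
jog_arm --offset '[[0,-0.5,2],[0,0,1.5],[0,0,0],[0,0,0]]' --delta_rot '[[0,0,0],[0,0,0],[0,0,0],[0,0,0]]' --fingers '[0,0,0,0]'

```text
time: 9.15
ee_pos: [551.2, 168.2, 11.8]
tcp_rot: [0.772, 0.636, 0.0, 0.0]
ft_force: [0.7, -0.1, -0.8]
width: 51.1
grasp_force: 53.4
```

Request:
jog_arm --offset '[[0,0,0.5],[0,0,0.5],[0,0,0]]' --delta_rot '[[0,0,0],[0,0,0],[0,0,0]]' --fingers '[0,0,0]'

```text
time: 9.45
ee_pos: [551.2, 168.2, 11.8]
tcp_rot: [0.772, 0.636, -0.0, -0.0]
ft_force: [-4.4, -0.9, 7.4]
width: 51.2
grasp_force: 54.3
```

On the plate. While still holding the model I'll slide it gently to the fence, which makes the gap wide for the wedge.

Request:
jog_arm --offset '[[0,0,-0.7],[1,0,0],[1,0,0],[0,0,0],[0,0,0]]' --delta_rot '[[0,0,0],[0,0,0],[0,0,0],[0,0,0],[0,0,0]]' --fingers '[0,0,0,0,0]'

```text
time: 9.95
ee_pos: [552.0, 170.1, 11.8]
tcp_rot: [0.772, 0.636, 0.0, 0.0]
ft_force: [0.1, -2.1, 4.7]
width: 50.9
grasp_force: 53.8
```

Request:
jog_arm --offset '[[0.7,0,0],[0.7,0,0],[0,0,0],[0,0,0]]' --delta_rot '[[0,0,0],[0,0,0],[0,0,0],[0,0,0]]' --fingers '[0,0,0,0]'

```text
time: 10.35
ee_pos: [552.1, 171.2, 11.8]
tcp_rot: [0.772, 0.636, 0.0, 0.0]
ft_force: [-1.0, -3.7, 6.3]
width: 51.0
grasp_force: 54.0
```

Request:
jog_arm --offset '[[0.7,0,-0.3],[0.7,0,0],[0,0,0],[0,0,0]]' --delta_rot '[[0,0,0],[0,0,0],[0,0,0],[0,0,0]]' --fingers '[0,0,0,0]'

```text
time: 10.75
ee_pos: [552.2, 171.2, 11.8]
tcp_rot: [0.771, 0.636, -0.001, 0.001]
ft_force: [-1.2, -10.0, 4.7]
width: 50.9
grasp_force: 54.0
```

Fence contact (Fy −10 N, motion stopped). Now I'll release, lift and swing toward the wedge, leaving the view clear to check.

Request:
jog_arm --offset '[[-0.8,0,0],[0,0,0],[0,0,0],[0,0,0],[0,0,0],[0,0,0],[0,0,-20],[0,0,-30],[0,0,-40],[0,0,-40]]' --delta_rot '[[0,0,0],[0,0,0],[0,0,0],[0,0,0],[0,0,0],[0,0,0],[0,0,0],[0,0,0],[0,0,0],[0,0,0]]' --fingers '[0,100,100,100,100,100,100,100,100,100]'

```text
time: 11.75
ee_pos: [551.2, 172.1, 142.6]
tcp_rot: [0.772, 0.636, -0.001, -0.0]
ft_force: [0.4, 0.7, -1.4]
width: 85.5
grasp_force: 0.0
```

```bash
python3 go.py 557.8 -236.5 140 -0.26
```

```text
t 11.75 pos [551.2 172.1 142.6] psi -0.1919 tilt [-0.0014 -0.0001] F [ 0.4  0.7 -1.4] w 85.5
offset now [-399.8   84.4    2.6]  turn z 0.0681  offset if turned first [-393.2  111.4    2.6]
```

Request:
jog_arm --offset '[[0,0,0],[-43.7,12.4,0],[-43.7,12.4,0],[-43.7,12.4,0],[-43.7,12.4,0],[-43.7,12.4,0],[-43.7,12.4,0],[-43.7,12.4,0],[-43.7,12.4,0],[-43.7,12.4,0]]' --delta_rot '[[0,0,0.068],[0,0,0],[0,0,0],[0,0,0],[0,0,0],[0,0,0],[0,0,0],[0,0,0],[0,0,0],[0,0,0]]' --fingers '[100,60,60,60,60,60,60,60,60,60]'

```text
time: 12.75
ee_pos: [558.5, -238.4, 141.9]
tcp_rot: [0.793, 0.609, 0.0, 0.0]
ft_force: [0.9, 0.1, -0.8]
width: 51.4
grasp_force: 0.0
```

Request:
jog_arm --offset '[[0,0,0],[0,0,0],[0,0,0],[0,0,0]]' --delta_rot '[[0,0,0],[0,0,0],[0,0,0],[0,0,0]]' --fingers '[60,60,60,60]'

```text
time: 13.15
ee_pos: [558.7, -235.1, 141.7]
tcp_rot: [0.792, 0.61, 0.0, -0.0]
ft_force: [-0.4, -0.0, -0.5]
width: 51.0
grasp_force: 0.0
```

```bash
python3 go.py 557.8 -236.5 58 -0.26; python3 - <<'E'
from fit import *
m=[]
for n in("top","side"):
    p,d=env.snapshot(n); np.savez(n+"2.npz",p=p,d=d)
    ds=[data(n,d,(551,170,20),34)]
    jf=jig(-1)
    print(n,"jig+model",fit(jf+[B(-26,26,-22,22,8,40)],(551,170.3,-.195),ds))
    # model in image, jig fixed at the camera's own fit
    J={"top":(551.47,170.6,-.202),"side":(550.25,169.8,-.184)}[n]
    from scipy.optimize import minimize
    f=lambda q:loss(J,ds,jf+[B(-26+q[0],26+q[0],-22+q[1],22+q[1],8,40)])
    q=minimize(f,(0,-1),method="Nelder-Mead",options=dict(initial_simplex=[[0,-1],[3,-1],[0,2]]));print("model in jig",q.x,q.fun)
    if n=="top": cv2.imwrite("pics/t2.png",cv2.resize(p[180:240,190:270,::-1],(800,600),interpolation=cv2.INTER_CUBIC))
E
```

```text
t 13.15 pos [ 558.7 -235.1  141.7] psi -0.2582 tilt [-0.0003  0.0005] F [-0.4 -0.  -0.5] w 51.0
offset now [-1.7 -0.5 83.7]  turn z 0.0018  offset if turned first [-1.7 -0.5 83.7]
top jig+model (array([ 5.52009e+02,  1.72337e+02, -1.93000e-01]), np.float64(2.125))
model in jig [2.07643293 1.86789747] 2.1084013865742213
side jig+model (array([ 5.51001e+02,  1.69749e+02, -1.96000e-01]), np.float64(2.972))
model in jig [1.83849398 0.54392312] 2.9214946009007976
```

View pics/t2.png

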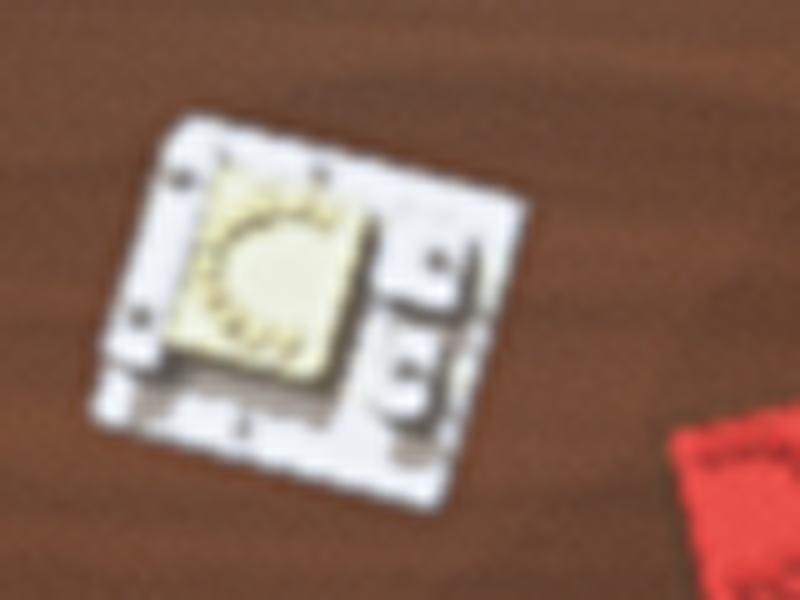

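The model sits flush on the fence, teeth up, with the small (thin) stop at the lower px (405,385) and the thick one at (430,280). Now I'll descend on the wedge.

Request:
jog_arm --offset '[[-1.5,-0.5,0],[0,0,20],[0,0,20],[0,0,10],[0,0,0],[0,0,0]]' --delta_rot '[[0,0,0],[0,0,0],[0,0,0],[0,0,0],[0,0,0],[0,0,0]]' --fingers '[60,60,60,60,60,60]'

```text
time: 13.85
ee_pos: [558.1, -238.0, 92.3]
tcp_rot: [0.793, 0.61, 0.0, 0.0]
ft_force: [-0.5, 0.0, 0.4]
width: 51.0
grasp_force: 0.0
```

```bash
python3 go.py 557.8 -236.6 50 -0.26
```

```text
t 13.85 pos [ 558.1 -238.    92.3] psi -0.2598 tilt [ 0.0003 -0.0002] F [-0.5  0.   0.4] w 51.0
offset now [ 1.3 -0.6 42.3]  turn z 0.0002  offset if turned first [ 1.3 -0.6 42.3]
```

Request:
jog_arm --offset '[[1.2,-0.5,14],[0,0,14],[0,0,14],[0,0,0],[0,0,0],[0,0,0],[0,0,0],[0,0,0],[0,0,0]]' --delta_rot '[[0,0,0],[0,0,0],[0,0,0],[0,0,0],[0,0,0],[0,0,0],[0,0,0],[0,0,0],[0,0,0]]' --fingers '[60,60,60,60,0,0,0,0,0]' --grip_force 80

```text
time: 14.75
ee_pos: [557.9, -236.9, 50.3]
tcp_rot: [0.793, 0.609, 0.0, 0.0]
ft_force: [-0.2, -0.4, 0.5]
width: 18.9
grasp_force: 78.5
```

```bash
python3 go.py 557.8 -236.6 50 -0.26
```

```text
t 14.75 pos [ 557.9 -236.9   50.3] psi -0.26 tilt [ 0.0008 -0.0005] F [-0.2 -0.4  0.5] w 18.9
offset now [ 0.3 -0.2  0.3]  turn z -0.0  offset if turned first [ 0.3 -0.2  0.3]
```

Request:
jog_arm --offset '[[0,0,-15],[0,0,-25],[0,0,-30],[0,0,-20],[0,0,0],[0,0,0],[0,0,0]]' --delta_rot '[[0,0,0],[0,0,0],[0,0,0],[0,0,-0.065],[0,0,0],[0,0,0],[0,0,0]]' --fingers '[0,0,0,0,0,0,0]'

```text
time: 15.45
ee_pos: [556.8, -236.2, 138.6]
tcp_rot: [0.773, 0.635, -0.0, -0.001]
ft_force: [0.2, 0.3, -0.6]
width: 19.6
grasp_force: 78.5
```

```bash
python3 go.py 530 144.7 110 -0.195
```

```text
t 15.45 pos [ 556.8 -236.2  138.6] psi -0.196 tilt [-0.0019  0.0011] F [ 0.2  0.3 -0.6] w 19.6
offset now [ 368.4 -100.4   29. ]  turn z -0.001  offset if turned first [ 368.5 -100.    29. ]
```

Request:
jog_arm --offset '[[40,-11,0],[40,-11,0],[42,-11.5,0],[42,-11.5,0],[42,-11.5,0],[42,-11.5,0],[42,-11.5,0],[40,-11,0],[38,-10,0],[0,0,0]]' --delta_rot '[[0,0,0],[0,0,0],[0,0,0],[0,0,0],[0,0,0],[0,0,0],[0,0,0],[0,0,0],[0,0,0],[0,0,0]]' --fingers '[0,0,0,0,0,0,0,0,0,0]'

```text
time: 16.45
ee_pos: [528.5, 147.9, 138.2]
tcp_rot: [0.771, 0.636, -0.001, -0.001]
ft_force: [-0.7, -1.3, 0.7]
width: 19.3
grasp_force: 78.5
```

Request:
jog_arm --offset '[[0,0,15],[0,0,14],[0,0,0],[0,0,0],[0,0,0],[0,0,0]]' --delta_rot '[[0,0,0],[0,0,0],[0,0,0],[0,0,0],[0,0,0],[0,0,0]]' --fingers '[0,0,0,0,0,0]'

```text
time: 17.05
ee_pos: [530.9, 143.3, 111.4]
tcp_rot: [0.773, 0.635, 0.0, 0.0]
ft_force: [-0.1, 0.5, -0.2]
width: 18.8
grasp_force: 78.5
```

```bash
python3 go.py 530 144.7 100 -0.195; python3 - <<'E'
from fit import *
p,d=env.snapshot("side"); np.savez("side3.npz",p=p,d=d); print(proj("side",[[530,144.7,66],[551,171,30]]))
cv2.imwrite("pics/s3.png",cv2.resize(p[150:225,180:280,::-1],(800,600),interpolation=cv2.INTER_CUBIC))
# wedge fit with scene of shot 2 as background
bg0=np.load("side2.npz")["d"]; s=env.get_state(); x,y,z=s["ee_pos"]; z-=44.3
from scipy.optimize import minimize
u,v=proj("side",(x,y,z+20))[0].astype(int); bx=(u-18,u+18,v-16,v+18); o,r=rays("side",bx); sl=(slice(bx[2],bx[3]),slice(bx[0],bx[1])); D=d[sl].ravel(); bg=bg0[sl].ravel(); tab=cast(o,r,[],(0,0,0))
def L(q):
    t=cast(o,r,wedge,q[:3],z); return np.minimum(abs(np.where(t<tab-.5,t,bg)-D),12)[D>0].mean()
for x0 in((x,y,-.195),(x-2,y+2,-.2)):
    q=minimize(L,x0,method="Nelder-Mead",options=dict(initial_simplex=np.array([x0]+[np.array(x0)+e for e in np.diag([4,4,.08])]),xatol=.02)); print(q.x.round(2),q.fun)
E
```

```text
t 17.05 pos [530.9 143.3 111.4] psi -0.196 tilt [0.0011 0.0001] F [-0.1  0.5 -0.2] w 18.8
offset now [ 1.2 -1.2 11.4]  turn z -0.001  offset if turned first [ 1.2 -1.2 11.4]
[[227.93472191 170.59390089]
 [229.55927861 175.40560923]]
[ 5.3075e+02  1.4262e+02 -1.9000e-01] 3.6187417672415636
[ 5.3075e+02  1.4262e+02 -1.9000e-01] 3.6189384538549487
```

View pics/s3.png

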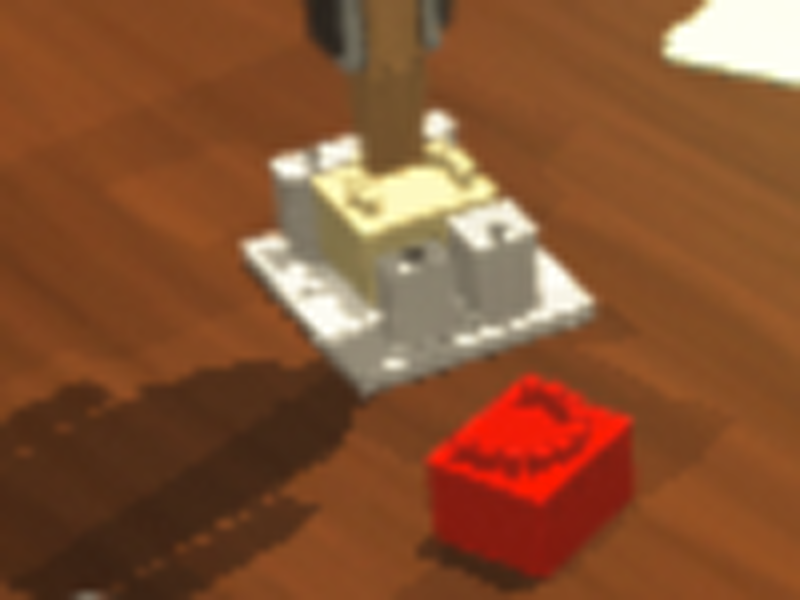

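The wedge hangs upright, px (390,170), just behind the gap in this view. Both estimates agree on a shift of about 0.9 mm towards the fence and −1.4 mm along it. I'll apply that and lower to just above the blocks.

Request:
jog_arm --offset '[[0.9,-1.4,0],[0,0,10],[0,0,10],[0,0,3],[0,0,0],[0,0,0],[0,0,0]]' --delta_rot '[[0,0,0],[0,0,0],[0,0,0],[0,0,0],[0,0,0],[0,0,0],[0,0,0]]' --fingers '[0,0,0,0,0,0,0]'

```text
time: 17.8
ee_pos: [529.4, 145.0, 88.1]
tcp_rot: [0.773, 0.635, 0.0, 0.0]
ft_force: [-0.2, -0.4, 0.6]
width: 19.1
grasp_force: 78.5
```

```bash
python3 go.py 529.6 144.4 84 -0.195; python3 - <<'E'
from fit import *
p,d=env.snapshot("side"); np.savez("side4.npz",p=p,d=d)
cv2.imwrite("pics/s4.png",cv2.resize(p[157:202,205:265,::-1],(800,600),interpolation=cv2.INTER_CUBIC))
bg0=np.load("side2.npz")["d"]; s=env.get_state(); x,y,z=s["ee_pos"]; z-=44.3
from scipy.optimize import minimize
u,v=proj("side",(x,y,z+20))[0].astype(int); bx=(u-18,u+18,v-16,v+18); o,r=rays("side",bx); sl=(slice(bx[2],bx[3]),slice(bx[0],bx[1])); D=d[sl].ravel(); bg=bg0[sl].ravel(); tab=cast(o,r,[],(0,0,0))
def L(q):
    t=cast(o,r,wedge,q[:3],z); return np.minimum(abs(np.where(t<bg+3,t,bg)-D),12)[D>0].mean()
x0=(x,y,-.195); q=minimize(L,x0,method="Nelder-Mead",options=dict(initial_simplex=np.array([x0]+[np.array(x0)+e for e in np.diag([4,4,.08])]),xatol=.02)); print(q.x.round(2),q.fun)
E
```

```text
t 17.8 pos [529.4 145.   88.1] psi -0.1949 tilt [0.0005 0.    ] F [-0.2 -0.4  0.6] w 19.1
offset now [-0.5  0.3  4.1]  turn z 0.0001  offset if turned first [-0.5  0.3  4.1]
[ 5.2943e+02  1.4428e+02 -2.3000e-01] 3.301615179130351
```

View pics/s4.png

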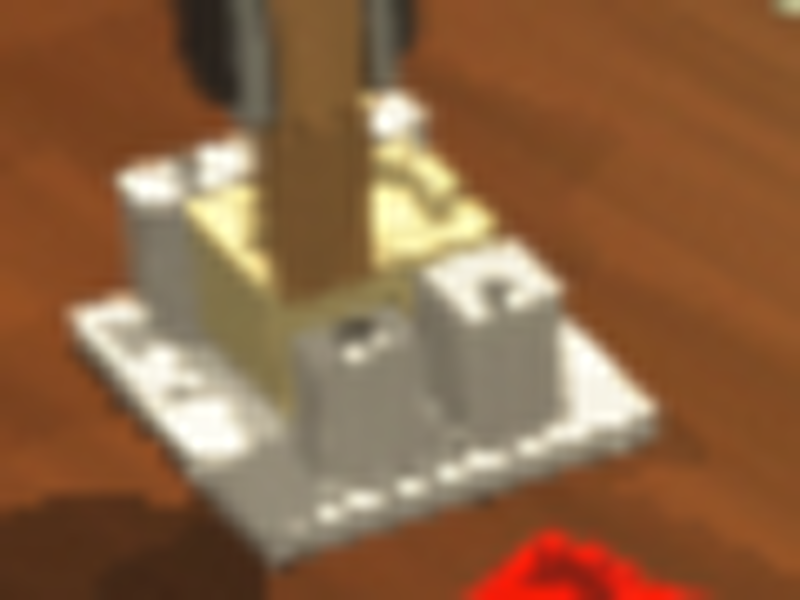

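The wedge's foot, px (325,295), is just over the gap in front of the thin stop (350,330). I'll overlay the projected geometry to verify the y centring.

```bash
python3 - <<'E'
from fit import *
p=np.load("side4.npz")["p"]; S=13.333
im=cv2.resize(p[157:202,205:265,::-1],(800,600),interpolation=cv2.INTER_CUBIC).copy()
def w(pose,P):
    c,s=np.cos(pose[2]),np.sin(pose[2]); P=np.array(P,float); return np.c_[pose[0]+c*P[:,0]-s*P[:,1],pose[1]+s*P[:,0]+c*P[:,1],P[:,2]]
def draw(pose,P,col):
    q=proj("side",w(pose,P)); q=((q-[205,157]+.5)*S-.5); cv2.polylines(im,[q.round().astype(np.int32)],False,col,1,cv2.LINE_AA); return q.round(0).tolist()
J=(550.7,169.8,-.19)
def top(x0,x1,y0,y1,z):return [(x0,y0,z),(x1,y0,z),(x1,y1,z),(x0,y1,z),(x0,y0,z)]
draw(J,top(-28,-4,-52,-38,40),(0,0,255)); draw(J,top(4,28,-52,-29,40),(0,0,255)); draw(J,top(-33,33,22,36,42),(0,0,255)); draw(J,top(-45,45,-58,42,8),(0,0,255)); draw(J,top(-26,26,-22,22,40),(255,0,0))
print(draw((529.43,144.28,-.195),top(-10,10,-5,5,43.8),(0,255,0)))
cv2.imwrite("pics/o4.png",im)
E
```

```text
[[285.0, 307.0], [374.0, 279.0], [354.0, 258.0], [265.0, 285.0], [285.0, 307.0]]
```

View pics/o4.png

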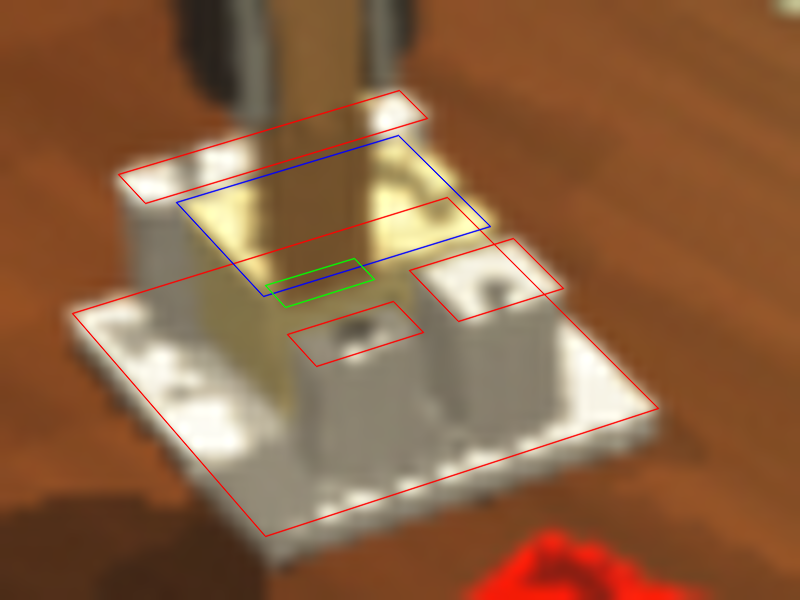

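The overlay matches the stops and fence. The foot (green) comes down centred in the gap in y to within about 1 mm, so I'll lower it carefully.

Request:
jog_arm --offset '[[0,0.8,2],[0,0,2],[0,0,2],[0,0,2],[0,0,0],[0,0,0]]' --delta_rot '[[0,0,0],[0,0,0],[0,0,0],[0,0,0],[0,0,0],[0,0,0]]' --fingers '[0,0,0,0,0,0]'

```text
time: 18.45
ee_pos: [529.9, 144.8, 79.7]
tcp_rot: [0.773, 0.635, -0.0, -0.0]
ft_force: [0.2, 0.5, -0.1]
width: 19.0
grasp_force: 78.5
```

Request:
jog_arm --offset '[[0,0,2],[0,0,2],[0,0,2],[0,0,1],[0,0,0],[0,0,0]]' --delta_rot '[[0,0,0],[0,0,0],[0,0,0],[0,0,0],[0,0,0],[0,0,0]]' --fingers '[0,0,0,0,0,0]' --grip_force 110

```text
time: 19.05
ee_pos: [529.9, 144.8, 72.8]
tcp_rot: [0.773, 0.635, -0.0, -0.0]
ft_force: [-0.0, -0.3, -0.6]
width: 18.5
grasp_force: 108.8
```

Request:
jog_arm --offset '[[0,0,1.5],[0,0,1.5],[0,0,1],[0,0,0],[0,0,0]]' --delta_rot '[[0,0,0],[0,0,0],[0,0,0],[0,0,0],[0,0,0]]' --fingers '[0,0,0,0,0]'

```text
time: 19.55
ee_pos: [529.8, 144.7, 68.7]
tcp_rot: [0.773, 0.635, -0.0, -0.0]
ft_force: [-1.3, 0.0, 0.1]
width: 19.0
grasp_force: 108.8
```

Request:
jog_arm --offset '[[0,0,1],[0,0,1],[0,0,0.5],[0,0,0],[0,0,0]]' --delta_rot '[[0,0,0],[0,0,0],[0,0,0],[0,0,0],[0,0,0]]' --fingers '[0,0,0,0,0]'

```text
time: 20.05
ee_pos: [529.9, 144.6, 66.3]
tcp_rot: [0.773, 0.635, -0.0, 0.0]
ft_force: [0.2, -2.2, 0.0]
width: 18.6
grasp_force: 109.0
```

Request:
jog_arm --offset '[[0,0,0.7],[0,0,0.7],[0,0,0],[0,0,0]]' --delta_rot '[[0,0,0],[0,0,0],[0,0,0],[0,0,0]]' --fingers '[0,0,0,0]'

```text
time: 20.45
ee_pos: [530.0, 144.6, 64.9]
tcp_rot: [0.773, 0.635, -0.0, 0.0]
ft_force: [-0.8, -4.7, 2.3]
width: 18.8
grasp_force: 109.2
```

Request:
jog_arm --offset '[[-0.3,0,0.7],[0,0,0.7],[0,0,0],[0,0,0]]' --delta_rot '[[0,0,0],[0,0,0],[0,0,0],[0,0,0]]' --fingers '[0,0,0,0]'

```text
time: 20.85
ee_pos: [529.9, 144.4, 63.5]
tcp_rot: [0.773, 0.635, -0.0, 0.0]
ft_force: [-0.7, -3.2, 2.8]
width: 18.7
grasp_force: 109.4
```

Request:
jog_arm --offset '[[0,0,0.7],[0,0,0.7],[0,0,0],[0,0,0]]' --delta_rot '[[0,0,0],[0,0,0],[0,0,0],[0,0,0]]' --fingers '[0,0,0,0]'

```text
time: 21.25
ee_pos: [530.1, 144.4, 62.7]
tcp_rot: [0.773, 0.635, 0.0, 0.0]
ft_force: [-2.6, -5.1, 7.3]
width: 18.8
grasp_force: 110.5
```

Request:
jog_arm --offset '[[-0.3,0,0.7],[0,0,0.7],[0,0,0],[0,0,0]]' --delta_rot '[[0,0,0],[0,0,0],[0,0,0],[0,0,0]]' --fingers '[0,0,0,0]'

```text
time: 21.65
ee_pos: [530.4, 144.3, 62.2]
tcp_rot: [0.773, 0.635, 0.0, 0.0]
ft_force: [-3.9, -4.9, 12.5]
width: 18.8
grasp_force: 111.3
```

Request:
jog_arm --offset '[[0,0,0.7],[0,0,0.7],[0,0,0],[0,0,0]]' --delta_rot '[[0,0,0],[0,0,0],[0,0,0],[0,0,0]]' --fingers '[0,0,0,0]'

```text
time: 22.05
ee_pos: [530.7, 144.2, 61.7]
tcp_rot: [0.773, 0.635, 0.001, 0.0]
ft_force: [-7.1, -4.5, 17.6]
width: 18.5
grasp_force: 112.2
```

Request:
jog_arm --offset '[[0,-0.4,0.7],[0,0,0.7],[0,0,0],[0,0,0],[0,0,0]]' --delta_rot '[[0,0,0],[0,0,0],[0,0,0],[0,0,0],[0,0,0]]' --fingers '[0,0,0,0,0]'

```text
time: 22.55
ee_pos: [530.9, 144.2, 61.3]
tcp_rot: [0.772, 0.635, 0.001, 0.001]
ft_force: [-8.4, -6.8, 23.8]
width: 18.2
grasp_force: 113.0
```

```bash
python3 go.py 530 144.4 62 -0.195; python3 - <<'E'
from fit import *
from scipy.optimize import minimize
p,d=env.snapshot("side"); s=env.get_state(); x,y,z=s["ee_pos"]
cv2.imwrite("pics/s5.png",cv2.resize(p[157:202,205:265,::-1],(800,600),interpolation=cv2.INTER_CUBIC))
J=(550.7,169.8,-.19)
ds=[data("side",d,(551,170,16),22)]
f=lambda q:loss((q[2],q[3],q[4]),ds,jig(-1)+[B(-26+q[0],26+q[0],-22+q[1],22+q[1],8,40),B(-26,-6,-40,-20,20,110)])
q=minimize(f,(1,-1,*J),method="Nelder-Mead",options=dict(initial_simplex=np.array([(1,-1,*J)]+[np.array((1,-1,*J))+e for e in np.diag([3,3,2,2,.05])]),maxiter=1500));print("model in jig",q.x.round(2),q.fun)
E
```

```text
t 22.55 pos [530.9 144.2  61.3] psi -0.1946 tilt [ 0.0025 -0.0003] F [-8.4 -6.8 23.8] w 18.2
offset now [-0.  -0.9 -0.7]  turn z 0.0004  offset if turned first [-0.  -0.9 -0.7]
model in jig [ 1.8500e+00  6.4000e-01  5.5035e+02  1.6983e+02 -1.9000e-01] 3.3845149307588005
```

View pics/s5.png

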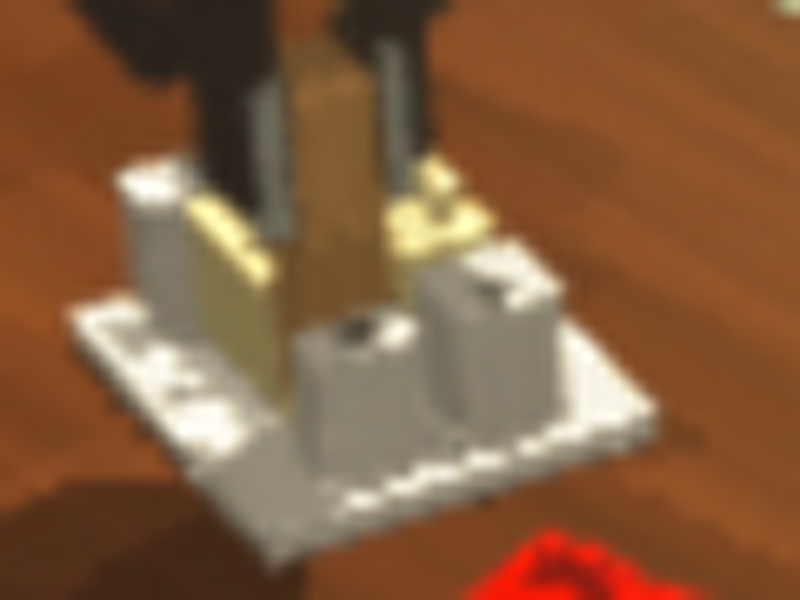

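The wedge is seated between the model face and the thin stop, px (340,300), with the model flush on the fence. The side forces are nearly balanced under a 24 N push. I'll settle briefly and hand in.

Request:
jog_arm --offset '[[0,0,0],[0,0,0],[0,0,0],[0,0,0],[0,0,0]]' --delta_rot '[[0,0,0],[0,0,0],[0,0,0],[0,0,0],[0,0,0]]' --fingers '[0,0,0,0,0]'

```text
time: 23.1
ee_pos: [530.9, 144.2, 61.3]
tcp_rot: [0.772, 0.635, 0.001, 0.001]
ft_force: [-7.5, -5.3, 23.5]
width: 18.8
grasp_force: 113.0
```

```bash
python3 go.py 530 144.4 62 -0.195; python3 -c "
from cell import env
print(env.hand_in())"
```

```text
t 23.1 pos [530.9 144.2  61.3] psi -0.1946 tilt [ 0.0025 -0.0003] F [-7.5 -5.3 23.5] w 18.8
offset now [ 0.  -0.9 -0.7]  turn z 0.0004  offset if turned first [-0.  -0.9 -0.7]
the job is handed in; nothing more can be done
None
```

The job is handed in at 23.1 s: the model is flush on the fence, teeth up, with the beech wedge held and pressed into the thin-stop gap at about 24 N; hand-in returned no verdict.

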